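Pry the green amplifier board free of its dock

TASK

The load test of the stick bridge is over and the green plug-in board must come loose. Swing both yellow-tabbed ejector levers of the green board's dock well outward, close to their stops, so that they pry the board up; leave it standing level in its slot, raised on the swung-out levers. Leave the blue board fully seated in its dock.

Things in the scene. Friction and masses are not known exactly. Their poses are not given: they have to be found in the camera images.
- green_left_tab (a point): Centre of the yellow tab (22 wide x 8 thick along the board x 40 mm tall) of the lever at the board's +y end. Upright at the start: this point 84 mm above the table, tab top 104. Its white arm (8 thick) runs down to a hinge pin 72 mm below this point, across the board. Swings only outward along the board, away from its middle: 0 (start) to 43 deg (stop); friction (1.5 N at the tab) holds it.
- green_right_tab (a point): The same point of the mirror-image lever at the board's -y end, 172 mm from the left one; swings towards the board's -y. Either lever can be pushed level from its inner side, fingertips 72 mm above the table: 45 mm of travel after contact makes 37 deg, where the inner top edge is still 87 mm high. A foot on the lever lifts that end of the board 10 mm at 27 deg, 14 mm at 40 deg.
- green_board_centre (a point): Centre of the loose green board: 5 thick (x) x 150 long (y) x 70 mm tall (z up), 120 g, upright in the slot of a fixed black socket (walls 46 mm above the table). Seated: this point 51 mm above the table; its middle 70 mm, with a 14 mm wide green rib on top, reaches 86, its 40 mm end shoulders 56 mm above the table: fingers fit over a shoulder, inboard of a tab. Levers 86 mm either side along y.
- blue_board_centre (a point): Centre of the blue circuit board, in all but colour the same as the green one, seated in a second, like dock with the same yellow-tabbed levers; it must stay seated (this point 51 mm above the table).

How it is judged:
At the end, for the whole second after the job is handed in: The green board stands in its slot, its centre at least 9 mm higher than when seated and within 30 mm of where it began, its length level within 4 degrees and upright within 11 degrees; both its levers' tabs have swung at least 28 mm; the blue board's centre has risen less than 4 mm (height (world z) of green_board_centre above 0.06 m and distance of green_board_centre from where it was at the start of the episode below 0.03 m and angle between green_board_centre's own y axis and vertical between 1.5 and 1.64 rad and angle between green_board_centre's own z axis and vertical below 0.2 rad and distance of each of green_left_tab, green_right_tab from where it was at the start of the episode above 0.028 m and height (world z) of blue_board_centre below 0.055 m); the robot touches nothing.
It fails at once if the blue board is moved by more than 8 mm (distance of blue_board_centre from where it was at the start of the episode above 0.008 m).
It also fails if it takes over 35 s, if anything falls off the work surface, if the arm or the gripper's body presses on something with over 40 N, if the wrist force passes 120 N, or if a joint passes its speed limit or range.

ROBOT

A 6-joint arm with a two-finger parallel gripper is mounted at the origin on the work surface. World frame = base frame: x ahead of the robot, y to its left, z up, the work surface at z = 0. Lengths are in m, angles in rad, forces in N, time in s.
With the tool pointing down it reaches from about 0.375 to 0.9 m from the base axis. Payload 3.1 kg.
Tool frame: the origin (TCP) lies at the centre of the arm's flange, where the gripper is bolted on; the fingertips stand 173 mm ahead of it and the grasp point (between the pads) lies 155 mm ahead of it; z points along the fingers, y is the line along which they close (so a half turn about z gives the same grasp; the last joint's range is limited). The gripper opens to 85 mm and grips with 20 to 120 N. Pads are 22 mm wide; open, the fingers measure 114 mm over their backs; the gripper's body (76 mm by 85 mm) begins 54 mm behind the grasp point. The pads swing forward as they close: fully open they stand 13 mm farther back than shut.
Start: joints at [1.069, 0.527, 1.433, -0, 1.181, -0.178], TCP at [0.199, 0.593, 0.405] pointing down, gripper open.
Joint ranges: [-3.08, 3.08], [-0.75, 2.2], [0.22, 2.44], [-1.43, 4.57], [0, 2.65], [-2.85, 2.85]. Speed limits (rad/s): [2.79, 2.79, 3.14, 3.14, 3.14, 3.14].

INTERFACE

Orientations are given as a unit quaternion [x, y, z, w].
In Python, from station import * gives the robot as it stands.
- The arm moves only by the shell command python3 -m jog 'ROWS' [OPENING] [FORCE]. ROWS is a JSON object of lists of equal length, an entry for each row: "linear": the shift along the world's x, y, z in mm, a list of three; "turn": the turn about the world's z in units of 5 degrees (1.0 is 5 degrees). A call has 1 to 12 rows; each row shifts and turns the commanded pose from where the row before left it; what a row does not reach is not made up. A row lasts 1/8 s, in which the tool goes at most 62.5 mm and 10.7 degrees, less where a joint would pass 70% of its speed; a pose out of reach is approached as far as the arm can. A call is refused whole if a number of a shift passes 62.5 or a number of a turn 1, either way. A call with a gripper value outside its range is refused whole. OPENING is the opening, from 0 (shut) to 1 (fully open), set as the call begins (- or left out, the last holds). The fingers move at their own pace and stop on an object; FORCE is the grip in N (left out, the last holds). Time passes only in rows, so rows that do not move let the fingers close. It gives the time, the measured TCP pose, the force, the opening and the grip force at its end, in the units of the state.
- sense(): the state, without advancing time (a new reading comes with each control period).
- snapshot(name): name is "side" or "top"; returns the picture (384x512x3 uint8, red, green, blue); there is no depth.
- get_calibration(name): a dict with "fx", "fy", "cx", "cy" (pixels), "world_to_cam" (4x4, takes a point from world to camera coordinates). Camera axes: x right, y down, z forward; pixel columns grow to the right and rows downward; lengths in m; the calibration is good to about 2 mm. A picture is of the moment at which its call begins. get_calibration takes no time and is no camera call.
- sign_off(): hands the job in; it is judged then, once.
The state is a dict: "t": time; "q": joint angles; "qd": joint speeds; "tau": joint torques, N m; "tcp_pos": TCP position; "tool_rot": TCP orientation; "force": force on the tool from outside, world axes, zero at the start; "ft_torque": the same for the moment, N m; "finger_gap": opening from 0.0 (shut) to 1.0 (fully open); "gripper_force": force on a finger pad.
Only numpy, scipy, OpenCV 4.12 (cv2) and the standard library are available. Lean on these libraries where they do the work, as an engineer would, in place of code of your own. Each camera call takes 0.05 s, during which the arm holds its last target. There are 200 camera calls.

## Working session

There is one attempt and no reset: what is moved stays moved. The work goes in short steps, Python scripts to look and compute and a shell command to move; the robot and the scene stay as the last step left them, time stands still between calls to the robot, and variables do not carry over. Pictures are saved under pics/ and viewed, at most 10 in all, crops included, and the job is handed in when it is done.

```bash
mkdir -p pics
python3 - <<'E'
from station import *
import cv2
for n in ("top","side"):
    cv2.imwrite(f"pics/{n}0.png",snapshot(n)[:,:,::-1])
    print(n,get_calibration(n))
s=sense();print(s["t"],s["tcp_pos"],s["tool_rot"],s["finger_gap"])
E
```

```text
top {'fx': 424.97722472095916, 'fy': 424.97722472095916, 'cx': 253.46234134585043, 'cy': 191.0200540633476, 'world_to_cam': array([[-0.00548046, -0.99980629,  0.0189036 , -0.00575964],
       [-0.9938451 ,  0.00335422, -0.11072789,  0.54953883],
       [ 0.11064304, -0.01939409, -0.99367097,  0.84377575],
       [ 0.        ,  0.        ,  0.        ,  1.        ]])}
side {'fx': 377.6989680094064, 'fy': 377.6989680094064, 'cx': 251.73237987611606, 'cy': 195.526029658901, 'world_to_cam': array([[ 0.71003142, -0.70407629,  0.01148715, -0.36969143],
       [-0.42386775, -0.44036574, -0.79146329,  0.30370584],
       [ 0.56230909,  0.55709477, -0.61110875,  0.67954878],
       [ 0.        ,  0.        ,  0.        ,  1.        ]])}
0.1 [0.1986915  0.59224648 0.4038093 ] [ 1.61203923e-01  9.86920609e-01 -9.46860300e-04 -3.32734091e-04] 1.0022114592780471
```

View pics/top0.png

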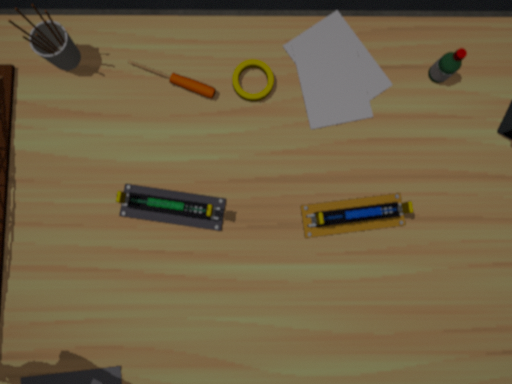

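View pics/side0.png

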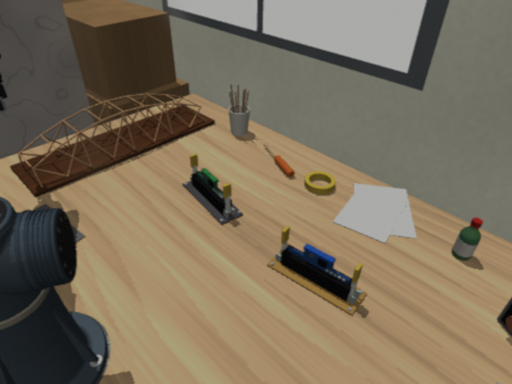

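The top view shows the green dock with its yellow tabs at about (121,197) and (210,211). In the side view they are at (194,161) and (227,190). The blue dock is well off to the right.

```bash
cat > h.py <<'E'
from station import *
import cv2, numpy as np
def ray(n,u,v):
    c=get_calibration(n);T=np.array(c["world_to_cam"]);R=T[:3,:3]
    return -R.T@T[:3,3], R.T@np.array([(u-c["cx"])/c["fx"],(v-c["cy"])/c["fy"],1])
def atz(n,u,v,z):
    o,d=ray(n,u,v);return o+d*(z-o[2])/d[2]
def tri(pt,ps):
    A=np.zeros((3,3));b=np.zeros(3)
    for n,p in (("top",pt),("side",ps)):
        o,d=ray(n,*p);d=d/np.linalg.norm(d);M=np.eye(3)-np.outer(d,d);A+=M;b+=M@o
    return np.linalg.solve(A,b)
def proj(n,p):
    c=get_calibration(n);T=np.array(c["world_to_cam"]);q=T[:3,:3]@p+T[:3,3]
    return c["fx"]*q[0]/q[2]+c["cx"],c["fy"]*q[1]/q[2]+c["cy"]
def blobs(im,lo,hi,box):
    m=cv2.inRange(cv2.cvtColor(im,cv2.COLOR_RGB2HSV),lo,hi)
    x0,y0,x1,y1=box;k=np.zeros_like(m);k[y0:y1,x0:x1]=m[y0:y1,x0:x1]
    n,l,st,ce=cv2.connectedComponentsWithStats(k)
    return [(ce[i].round(1).tolist(),st[i].tolist()) for i in range(1,n) if st[i,4]>12]
E
python3 - <<'E'
from h import *
Y=((22,170,90),(32,255,255)); G=((50,120,50),(80,255,255))
t=cv2.imread("pics/top0.png")[:,:,::-1].copy();s=cv2.imread("pics/side0.png")[:,:,::-1].copy()
for nm,im,b in(("top",t,(105,175,240,240)),("side",s,(175,145,245,225))):
    print(nm,"Y",blobs(im,*Y,b),"G",blobs(im,*G,b))
a=np.hstack([cv2.resize(t[175:240,100:250],None,fx=5,fy=5,interpolation=2)[:325,:], ])
b=cv2.resize(s[145:225,175:250],None,fx=4,fy=4,interpolation=2)
c=np.zeros((325+320,750,3),np.uint8);c[:325]=a;c[325:,:300]=b
cv2.imwrite("pics/z0.png",c[:600,:,::-1])
E
```

```text
top Y [([118.0, 195.9], [116, 191, 5, 11, 40]), ([208.9, 209.4], [207, 204, 5, 12, 41])] G [([163.5, 203.4], [138, 198, 46, 12, 313])]
side Y [] G [([209.1, 175.3], [202, 169, 15, 14, 73])]
```

View pics/z0.png

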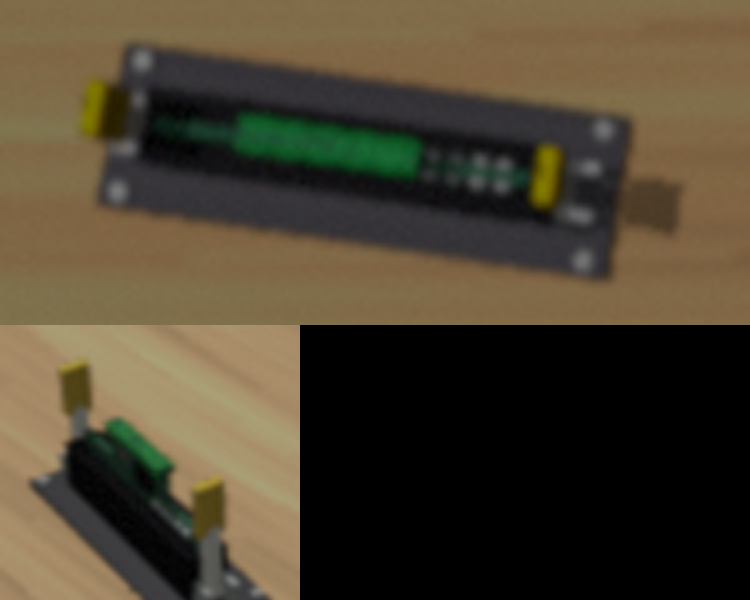

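The crop shows the top faces of both tabs clearly, and the green rib between them. Next step is the geometry.

Run:
```python
from h import *
L=atz("top",118,195.9,.104);R=atz("top",208.9,209.4,.104)
print("L",L,"R",R,"dist",np.linalg.norm(L-R),"mid",(L+R)/2)
print("rib",atz("top",165.6,203.7,.086))
d=(L-R)/np.linalg.norm(L-R);yaw=np.degrees(np.arctan2(-d[0],d[1]));print("dir",d,"yaw of board",yaw)
print("side L",tri((118.5,196.2),(193.7,158)),atz("side",193.7,160.9,.084),"R",atz("side",227,190.8,.084))
s=sense()
from scipy.spatial.transform import Rotation as Q
M=Q.from_quat(s["tool_rot"]).as_matrix();print(M.round(3))
ty=M[:,1];print("tool y angle",np.degrees(np.arctan2(ty[1],ty[0])),"board dir angle",np.degrees(np.arctan2(d[1],d[0])), s["q"])
```

```text
L [0.5330064  0.24662111 0.104     ] R [0.50701642 0.07680921 0.104     ] dist 0.17178929629179068 mid [0.52001141 0.16171516 0.104     ]
rib [0.51950637 0.16106766 0.086     ]
dir [0.15128988 0.98848944 0.        ] yaw of board -8.701684635831716
side L [0.53432381 0.24839427 0.09270445] [0.53358528 0.24699194 0.084     ] R [0.50766501 0.07723369 0.084     ]
[[-0.948  0.318 -0.001]
 [ 0.318  0.948 -0.002]
 [ 0.    -0.002 -1.   ]]
tool y angle 71.44644426129638 board dir angle 81.29831536416827 [ 1.06847147e+00  5.28400501e-01  1.43379006e+00 -5.39361718e-06
  1.18140933e+00 -1.78501817e-01]
```

```bash
python3 -m jog '{"linear":[[27.5,-31,0],[27.5,-31,0],[27.5,-31,0],[27.5,-31,0],[27.5,-31,0],[27.5,-31,0],[27.5,-31,0],[27.5,-31,0],[27.5,-31,0],[27.5,-31,0],[27.5,-31,0],[27.5,-31,0]],"turn":[-1,-1,-1,-1,-1,-1,-1,-1,-1,-1,-1,-1]}' 0 && python3 -m jog '{"linear":[[0,0,-20],[0,0,-20],[0,0,-20],[0,0,-10],[0,0,0]],"turn":[-1,-1,-1,-1,0]}'
python3 - <<'E'
from h import *
from scipy.spatial.transform import Rotation as Q
s=sense();M=Q.from_quat(s["tool_rot"]).as_matrix()
print(s["t"],s["tcp_pos"],M[:,2],np.degrees(np.arctan2(M[1,1],M[0,1])),s["force"],s["finger_gap"])
print("tip",s["tcp_pos"]+.173*M[:,2])
E
```

```text
t: 1.6
tcp_pos: [0.5294, 0.2194, 0.4043]
tool_rot: [0.634, 0.773, -0.0, -0.0]
force: [1.0, -0.7, -0.7]
finger_gap: 0.003
gripper_force: 0.0
t: 2.22
tcp_pos: [0.5284, 0.2204, 0.3335]
tool_rot: [0.758, 0.653, -0.001, -0.001]
force: [0.1, -0.0, 0.2]
finger_gap: -0.001
gripper_force: 0.0
2.225 [0.52840094 0.22037321 0.33349025] [-3.07426084e-03 -6.31847968e-04 -9.99995075e-01] -8.497704714442316 [ 0.14157448 -0.02302914  0.23515695] -0.0009997997183293988
tip [0.52786909 0.2202639  0.16049111]
```

```bash
python3 -m jog '{"linear":[[0,0,-30],[0,0,-30],[0,0,-27],[0,0,0],[0,0,0]],"turn":[0,0,0,0,0]}'
python3 - <<'E'
from h import *
a=snapshot("top");b=snapshot("side")
c=np.zeros((600,750,3),np.uint8);c[:300,:]=cv2.resize(a[170:250,80:280],(750,300),interpolation=2);c[300:,:375]=cv2.resize(b[130:226,150:270],(375,300),interpolation=2)
cv2.imwrite("pics/z1.png",c[:,:,::-1])
E
```

```text
t: 2.85
tcp_pos: [0.5293, 0.2207, 0.2487]
tool_rot: [0.758, 0.653, 0.001, 0.0]
force: [0.6, -0.2, 0.7]
finger_gap: 0.002
gripper_force: 0.0
```

View pics/z1.png

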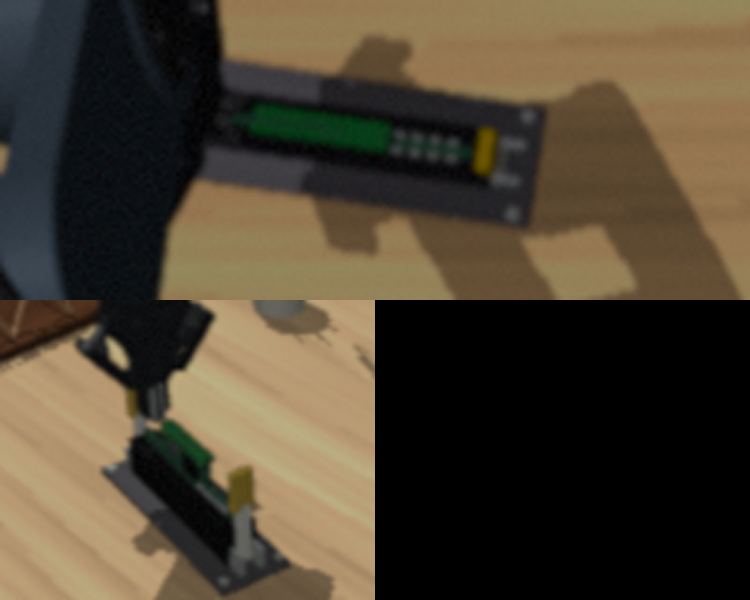

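The shut fingers are hanging just inboard of the left tab and clear of the rib. I'll push outward.

```bash
python3 -m jog '{"linear":[[0,0,-3],[1.1,7,0],[1.1,7,0],[1.1,7,0],[1.1,7,0]],"turn":[0,0,0,0,0]}' && python3 -m jog '{"linear":[[1.1,7,0],[1.1,7,0],[1.1,7,0],[1,7,0],[0,0,0],[0,0,0]],"turn":[0,0,0,0,0,0]}'
```

```text
t: 3.58
tcp_pos: [0.5332, 0.2489, 0.2445]
tool_rot: [0.758, 0.653, -0.0, 0.0]
force: [-0.5, -2.3, -1.3]
finger_gap: 0.004
gripper_force: 1.0
t: 4.32
tcp_pos: [0.5377, 0.2769, 0.2449]
tool_rot: [0.758, 0.652, 0.001, 0.0]
force: [0.4, -0.1, 0.4]
finger_gap: 0.001
gripper_force: 0.0
```

```bash
python3 -m jog '{"linear":[[-0.5,-3,0],[0,0,30],[0,0,30],[-6.5,-43,0],[-6.5,-43,0],[-6.5,-43,0],[-6.5,-40,0],[0,0,0]],"turn":[0,0,0,0,0,0,0,0]}'
python3 - <<'E'
from h import *
a=snapshot("top");b=snapshot("side")
c=np.zeros((600,750,3),np.uint8);c[:300,:]=cv2.resize(a[170:250,80:280],(750,300),interpolation=2);c[300:,:375]=cv2.resize(b[130:226,150:270],(375,300),interpolation=2)
cv2.imwrite("pics/z2.png",c[:,:,::-1]);print(sense()["tcp_pos"])
E
```

```text
t: 5.32
tcp_pos: [0.5107, 0.1021, 0.3048]
tool_rot: [0.759, 0.651, -0.0, -0.0]
force: [0.4, 0.4, 0.2]
finger_gap: -0.002
gripper_force: 0.0
[0.51116487 0.10416692 0.30490635]
```

View pics/z2.png

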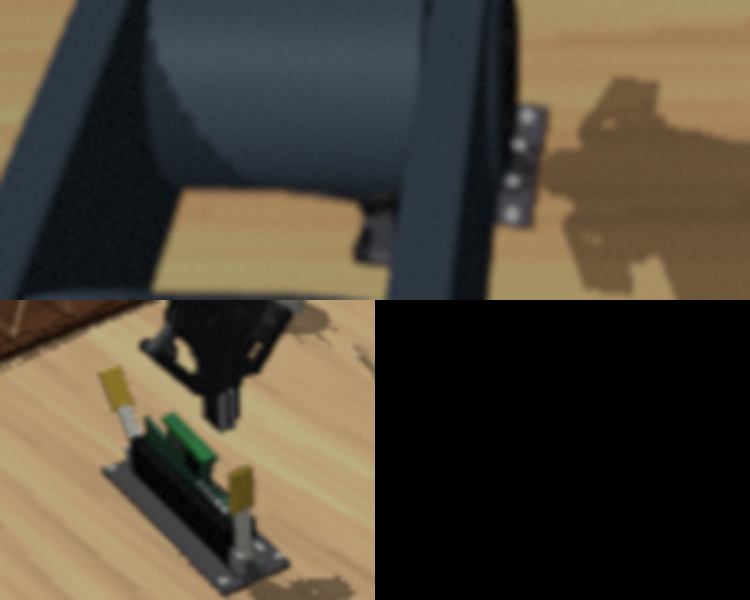

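The left lever now leans outward and the board's left end is up. Next is the right lever.

```bash
python3 -m jog '{"linear":[[0,0,-20],[0,0,-20],[0,0,-20],[0,0,0],[-1.1,-7,0],[-1.1,-7,0],[-1.1,-7,0],[-1.1,-7,0]],"turn":[0,0,0,0,0,0,0,0]}' && python3 -m jog '{"linear":[[-1.1,-7,0],[-1.1,-7,0],[-1.1,-7,0],[-1,-7.5,0],[0,0,0],[0,0,0]],"turn":[0,0,0,0,0,0]}' && python3 -m jog '{"linear":[[0.5,3,0],[0,0,30],[0,0,30],[0,0,60],[0,-62,0],[0,-62,0],[0,-62,0],[0,-62,0],[0,0,0]],"turn":[0,0,0,0,0,0,0,0,0]}'
python3 - <<'E'
from h import *
a=snapshot("top");b=snapshot("side")
c=np.zeros((600,750,3),np.uint8);c[:300,:]=cv2.resize(a[170:250,80:280],(750,300),interpolation=2);c[300:,:375]=cv2.resize(b[130:226,150:270],(375,300),interpolation=2)
cv2.imwrite("pics/z3.png",c[:,:,::-1]);print(sense()["tcp_pos"])
E
```

```text
t: 6.42
tcp_pos: [0.5067, 0.076, 0.2451]
tool_rot: [0.758, 0.652, 0.001, 0.0]
force: [1.1, 3.6, -0.2]
finger_gap: 0.001
gripper_force: 1.0
t: 7.18
tcp_pos: [0.5023, 0.0478, 0.2447]
tool_rot: [0.758, 0.652, -0.0, 0.0]
force: [-0.6, -0.2, -0.2]
finger_gap: 0.0
gripper_force: 0.0
t: 8.3
tcp_pos: [0.5032, -0.2013, 0.3649]
tool_rot: [0.76, 0.65, 0.0, 0.002]
force: [0.2, 0.6, -0.5]
finger_gap: 0.0
gripper_force: 0.0
[ 0.50247957 -0.19718389  0.36438744]
```

View pics/z3.png

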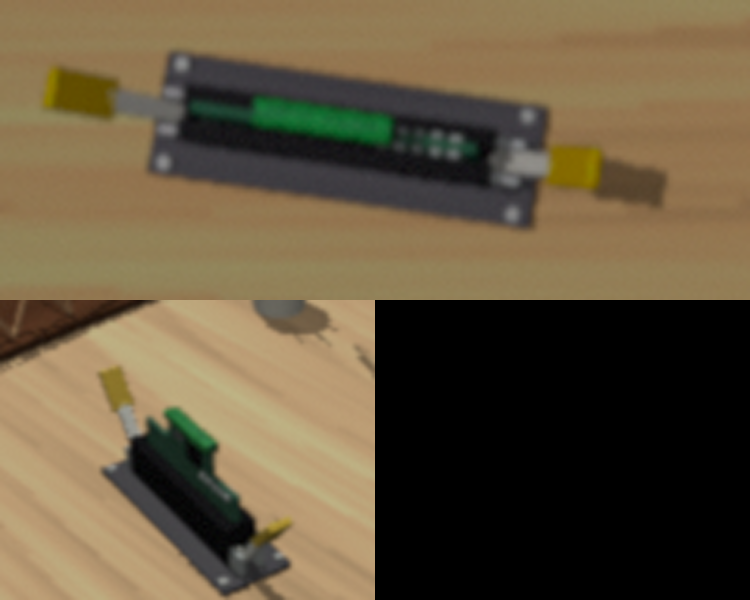

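Both levers are out and the board is standing up. I'll check the height and tilt by overlaying predicted points for a 13 mm lift and 37° levers.

Run:
```python
from h import *
d=np.array([.1513,.9885,0]);e=np.array([.9885,-.1513,0]);m=np.array([.520,.1617,0]);z=np.array([0,0,1.])
im={n:snapshot(n) for n in("top","side")}
out=np.zeros((600,800,3),np.uint8)
B={"top":(80,170,280,250),"side":(180,140,250,205)};S={"top":4,"side":5}
o=0
for n in im:
    x0,y0,x1,y1=B[n];k=S[n];c=cv2.resize(im[n][y0:y1,x0:x1],None,fx=k,fy=k,interpolation=2)
    for r,col in((0,(255,255,255)),(.0133,(255,0,0))):
        P=[m+d*a+e*b+z*(.086+r) for a in(-.035,.035) for b in(-.007,.007)]
        a=np.radians(37 if r else 0)
        P+=[m+sg*d*(.086+.072*np.sin(a))+z*(.012+.072*np.cos(a)) for sg in(1,-1)]
        for p in P:
            u,v=proj(n,p);cv2.circle(c,(int((u-x0+.5)*k),int((v-y0+.5)*k)),3,col,1)
    h=min(600-o,c.shape[0]);out[o:o+h,:c.shape[1]]=c[:h];o+=h
cv2.imwrite("pics/z4.png",out[:,:,::-1])
```

```text
(no output)
```

View pics/z4.png

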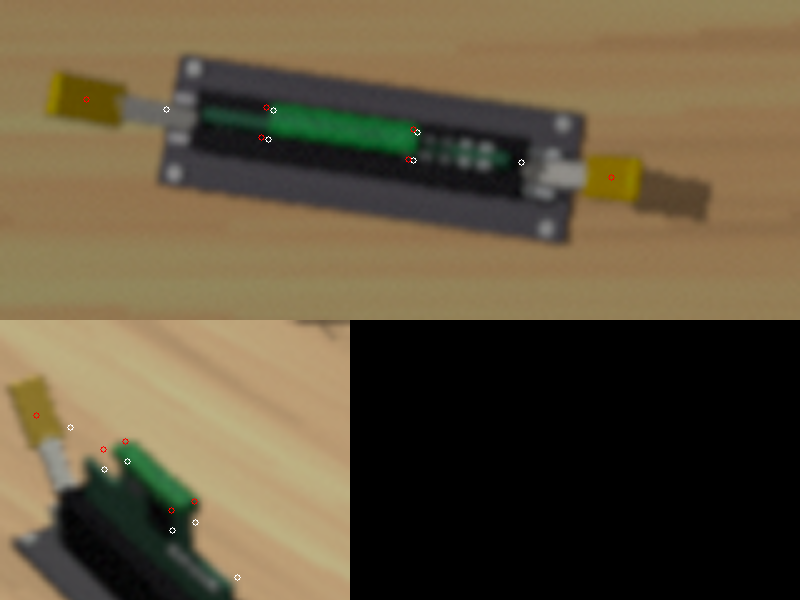

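The overlay matches. Both tab centres sit on the 37° predictions, the rib is level and about 13 mm up, and its lean is small. The arm is clear of everything.

```bash
python3 -c "
from station import *
print(sign_off())"
```

```text
the job is handed in; nothing more can be done
None
```

I handed the job in with both green-dock levers swung out about 37° and the green board raised about 13 mm and level in its slot; the robot never went near the blue board, and no pass/fail verdict came back.

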